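# Hold a sample slide flush on a sloped reading pad

### The job

Swing the lamp on the reading stand aside, to the robot's left, about a quarter turn, so that it is well clear of the white sloped pad. Then pick up the sample slide with the green tab by its tab, tilt it to match the sloped pad, and press its underside flush onto the pad, edges in line, until the sprung pad has sunk about 5 mm (roughly half of its travel). Finish while still gripping the tab and holding the slide pressed there; leave the orange slide, the jars, the pink box and the spatula alone.

Things in the scene. Friction and masses are not known exactly. Their poses are not given: they have to be found in the camera images.
- lamp_peg (a point): Blue upright round peg on the lamp arm, to move it by: 12 mm in diameter, standing 46 mm up from the arm. The point lies on the peg's axis, 28 mm above the arm and 18 mm below the peg's top, about 250 mm above the bench, 70 mm from the hinge axis.
- lamp_hinge (a point): Point on the vertical hinge axis of the lamp arm, at the height of lamp_peg, above the steel post at the back of the reading stand. The white round lamp head (80 mm across, 20 mm thick, underside about 200 mm above the bench) is at the arm's end, 125 mm from the axis; at the start it hangs above the sloped pad.
- lamp (a joint): Swing of the lamp arm, rad. 0: the arm points from its post over the pad, to the front of the stand (towards the robot). It grows as the lamp swings clockwise seen from above, to the robot's left (+y); stops at -0.5 and 1.75. It stays where it is left; about 0.1 N m (1.5 N at the peg) moves it.
- pad_face (a point): Centre of the upper face of the stand's sloped pad: white plate 64 x 54 mm with a black round window, the same outline as a slide. z is the outward normal; x runs up the slope (64 mm side), y is level across it. It slopes down towards the robot by 15 to 34 degrees, different each time, and is locked. About 110 mm above the bench; grey cheeks 46 to 54 mm either side of centre reach 105 mm.
- pad (a joint): How far the sprung pad has sunk along its own normal, m: 0 untouched, stop at 0.012. It takes about 1 N to start, about 4 N at 0.005, about 8 N at the stop.
- slide_grip (a point): Centre of the grip tab of the slide to use: upright green tab 32 mm long (x), 12 mm thick (y), 45 mm tall, on the middle of an aluminium plate 64 (x) x 54 (y) x 5 mm. The point is 30 mm above the plate's underside, 20 mm below the tab's top. z is up out of the plate. About 80 g; lies on the bench at the start.
- slide_under (a point): Centre of the underside of the green slide, 30 mm below slide_grip; same axes.
- other_grip (a point): The same point of the other slide, alike but with an orange tab; to be left alone.
- jar: Bystander: jar with black cap, 60 mm across, 85 mm tall; origin under its centre.
- jar2: Bystander: jar with white cap, 48 mm across, 70 mm tall; origin under its centre.
- pinkbox: Bystander: closed pink plastic box 106 x 81 x 42 mm; origin under its centre.
- spatula: Bystander: spatula lying on the bench.
Mind the look-alikes: they are no part of the job. What is shaped like the part that bears slide_grip but yellow is not meant.

How it is judged:
On the way, in this order (a step that is already met when the one before it is completed fails the run):
1. the lamp is swung clear to the left (value of joint lamp above 1.1 rad), for 0.2 s.
2. the green slide is lifted in the gripper (height (world z) of slide_under above 0.03 m and contact force between slide and the fingers above 1 N), for 0.2 s.
At the end, for the whole second after the job is handed in: Gripper on the tab (within 27 mm of its centre); green slide at rest, flush on the pad (within 0.06 rad and 2 mm), centred within 9 mm each way, turned under 0.17 rad, pad pressed 2 to 9 mm with over 1.5 N; lamp over 1.1 rad aside (value of joint lamp above 1.1 rad and angle between the z axis of slide_under and the z axis of pad_face, either way round below 0.06 rad and angle between the x axis of slide_under and the x axis of pad_face, either way round below 0.17 rad and z of slide_under in the frame of pad_face between -0.003 and 0.002 m and x of slide_under in the frame of pad_face between -0.009 and 0.009 m and y of slide_under in the frame of pad_face between -0.009 and 0.009 m and value of joint pad between 0.002 and 0.009 m and contact force between slide and pad above 1.5 N and contact force between slide and the fingers above 1 N and linear speed of slide below 0.02 m/s and distance between the grasp point and slide_grip below 0.027 m); the arm keeps its last pose, push and grip.
It fails at once if the orange slide is moved by more than 25 mm (distance of other_grip from where it was at the start of the episode above 0.025 m).
It fails at once if a jar, the pink box or the spatula is moved by more than 25 mm (distance of any of jar, jar2, pinkbox, spatula from where it was at the start of the episode above 0.025 m).
It also fails if it takes over 54 s, if anything falls off the work surface, if the arm or the gripper's body presses on something with over 40 N, if the wrist force passes 120 N, or if a joint passes its speed limit or range.

### The arm

A 6-joint arm with a two-finger parallel gripper is mounted at the origin on the work surface. World frame = base frame: x ahead of the robot, y to its left, z up, the work surface at z = 0. Lengths are in m, angles in rad, forces in N, time in s.
With the tool pointing down it reaches from about 0.425 to 0.95 m from the base axis. Payload 3.5 kg.
Tool frame: the origin (TCP) lies at the centre of the arm's flange, where the gripper is bolted on; the fingertips stand 173 mm ahead of it and the grasp point (between the pads) lies 155 mm ahead of it (ctrl.tcp_to_grasp is the distance from the TCP to the grasp point, in m); z points along the fingers, x is the direction in which the jaws open and shut, and the axes are right-handed (so a half turn about z gives the same grasp; the last joint's range is limited). The gripper opens to 85 mm and grips with 20 to 120 N. Pads are 22 mm wide; open, the fingers measure 114 mm over their backs; the gripper's body (76 mm by 85 mm) begins 54 mm behind the grasp point. The pads swing forward as they close: fully open they stand 13 mm farther back than shut.
Start: joints at [-1.275, 0.286, 1.577, -0, 1.279, -0.15], TCP at [0.291, -0.609, 0.405] pointing down, gripper open.
Joint ranges: [-2.77, 2.77], [-0.9, 2.22], [0.21, 2.48], [-1.53, 4.67], [0.24, 2.81], [-2.84, 2.84]. Speed limits (rad/s): [2.79, 2.79, 3.14, 3.14, 3.14, 3.14].

### API

Orientations are given as a unit quaternion [x, y, z, w].
In Python, from plant import readout, imaging, ctrl, spotter gives the robot as it stands.
- The arm moves only by the tool apply_moves, never from a script. Its argument "steps" is a list of rows, each an object of numbers: "tx", "ty", "tz": the shift along the tool's x, y, z in mm; "wx", "wy", "wz": the turn, a rotation vector about the tool's x, y, z in rad. In form: [{"tx": .., "ty": .., "tz": .., "wx": .., "wy": .., "wz": ..}, ...]. A call has 1 to 12 rows; each row is the pose to reach, as a shift and turn from the pose commanded when the call began, along the tool's axes at that moment; what a row does not reach only later rows make up. A row lasts 1/10 s, in which the tool goes at most 50 mm and 8.59 degrees, less where a joint would pass 70% of its speed; a pose out of reach is approached as far as the arm can. A call with a gripper value outside its range is refused whole. "hand" is the opening, from 0 (shut) to 1 (fully open), set as the call begins (left out, the last holds). The fingers move at their own pace and stop on an object; "force" is the grip in N (left out, the last holds). Time passes only in rows, so rows that repeat a pose let the fingers close. It gives the time, the measured TCP pose, the force and the opening at its end, in the units of the state.
- readout.get_state(): the state, without advancing time (a new reading comes with each control period).
- imaging.read_camera(name): name is "scene" or "side" or "wrist"; returns a dict with "img" (420x560x3 uint8, red, green, blue), "vfov" (degrees; the focal length in pixels is half the picture's height over the tangent of half this angle, whatever the lens; pixels are square), "cx", "cy" (the principal point, pixels), "k1" (the pictures are not rectified: a ray, as slopes to the right and down, at radius r is drawn at 1 + k1 r^2 times it, then the intrinsics apply), "R" (3x3) and "t" (3): a world point X has camera coordinates R X + t; the wrist camera has in their place "tool_from_camera" (4x4, takes a point from camera to tool coordinates, whose origin is the TCP and whose axes are the tool frame's). Camera axes: x right, y down, z forward; pixel columns grow to the right and rows downward; lengths in m; the calibration is good to about 2 mm. A picture is of the moment at which its call begins: read the wrist's pose just before it. There is no depth.
- ctrl.sign_off(): hands the job in, once; it reports no verdict.
Trained networks look in the newest picture that a camera, given by its name, has taken for a name from the list of things; names that differ only in an ending like _2 or _b are one class to them, and where a whole thing is asked for, a point or a joint stands for the part that bears it (a point fixed in the world has none). Each returns a list of dicts, best first, with "confidence" (0 to 1); they miss things now and then, are a little off and sometimes report something else, mostly with a low value. They report only what shows in the picture. A call takes as long as a camera call. They do not tell look-alikes from the thing itself.
- spotter.trace(camera, label): "region" (420x560 bool, what is visible of it) and "uv" ([column, row] in pixels, amid what is visible of it).
The state is a dict: "time": time; "qpos": joint angles; "dq": joint speeds; "joint_efforts": joint torques, N m; "eef_pos": TCP position; "tcp_rot": TCP orientation; "contact_force": force on the tool from outside, world axes, zero at the start; "wrist_torque": the same for the moment, N m; "opening": opening from 0.0 (shut) to 1.0 (fully open).
Only numpy, scipy, OpenCV 4.12 (cv2) and the standard library are available. Lean on these libraries where they do the work, as an engineer would, in place of code of your own. Each camera call takes 0.05 s, during which the arm holds its last target.

## Working session

There is one attempt and no reset: what is moved stays moved. The work goes in short steps, Python scripts to look and compute and a tool call to move; the robot and the scene stay as the last step left them, time stands still between calls to the robot, and variables do not carry over. Pictures are saved under pics/ and viewed, and the job is handed in when it is done.

Besides the shell and the picture viewer there is one more tool, called after ">>>" by a JSON object that holds its "api" and its "payload", one argument or row to a line. apply_moves: Moves the arm, as the interface text tells. Its arguments: {"type":"object","properties":{"steps":{"type":"array","items":{"type":"object","properties":{"tx":{"type":"number"},"ty":{"type":"number"},"tz":{"type":"number"},"wx":{"type":"number"},"wy":{"type":"number"},"wz":{"type":"number"}}}},"hand":{"type":"number"},"force":{"type":"number"}},"required":["steps"]}

```bash
mkdir -p pics; ls; cat > h.py <<'E'
import numpy as np, cv2
from scipy.spatial.transform import Rotation as Ro
from plant import readout, imaging, ctrl, spotter
def cam(name):
    s=readout.get_state(); c=imaging.read_camera(name); c['s']=s
    f=c['img'].shape[0]/2/np.tan(np.radians(c['vfov'])/2)
    c['K']=np.array([[f,0,c['cx']],[0,f,c['cy']],[0,0,1.]])
    if 'R' in c: R=np.array(c['R']);t=np.array(c['t'])
    else:
        T=np.eye(4);T[:3,:3]=Ro.from_quat(s['tcp_rot']).as_matrix();T[:3,3]=s['eef_pos']
        M=np.linalg.inv(T@np.array(c['tool_from_camera']));R=M[:3,:3];t=M[:3,3]
    c['R_'],c['t_']=R,t
    return c
def proj(c,X):
    X=np.atleast_2d(X)@c['R_'].T+c['t_']; m=X[:,:2]/X[:,2:]
    r2=(m**2).sum(1,keepdims=True); m=m*(1+c['k1']*r2)
    return m*c['K'][0,0]+c['K'][:2,2]
def ray(c,uv):
    m=(np.atleast_2d(uv)-c['K'][:2,2])/c['K'][0,0]; u=m.copy()
    for _ in range(30): u=m/(1+c['k1']*(u**2).sum(1,keepdims=True))
    d=np.c_[u,np.ones(len(u))]@c['R_']; d/=np.linalg.norm(d,axis=1,keepdims=True)
    return -c['R_'].T@c['t_'],d
def atz(c,uv,z):
    o,d=ray(c,uv); return o+d*((z-o[2])/d[:,2])[:,None]
def tri(cs,uvs):
    A=np.zeros((3,3));b=np.zeros(3)
    for c,uv in zip(cs,uvs):
        o,d=ray(c,uv);P=np.eye(3)-np.outer(d[0],d[0]);A+=P;b+=P@o
    return np.linalg.solve(A,b)
def save(n,img,s=1.4):
    cv2.imwrite('pics/'+n,cv2.cvtColor(cv2.resize(img,None,fx=s,fy=s,interpolation=cv2.INTER_CUBIC),cv2.COLOR_RGB2BGR))
np.set_printoptions(precision=4,suppress=True)
E
python3 - <<'E'
from h import *
for n in ['scene','side','wrist']:
    c=cam(n); save(n+'0.png',c['img'])
    print(n,c['vfov'],c['k1'],-c['R_'].T@c['t_'],c['R_'][2])
    for l in ['lamp_peg','lamp','pad_face','slide_grip','other_grip','jar','pinkbox','spatula']:
        print(l,[(np.round(d['uv'],1),round(d['confidence'],2),int(d['region'].sum())) for d in spotter.trace(n,l)][:4])
print(readout.get_state())
E
```

```text
pics
scene 43.08445527587004 -0.164995763943088 [1.5026 0.0668 1.0737] [-0.726   0.0126 -0.6876]
lamp_peg [(array([268.6, 201.4]), 0.77, 1054)]
lamp [(array([272.9, 203.7]), 0.7, 1157)]
pad_face [(array([267.8, 225.1]), 0.45, 207)]
slide_grip [(array([203.6, 248.7]), 0.96, 356), (array([132.1, 227.3]), 0.85, 355), (array([197.2, 208.6]), 0.81, 380), (array([165.2, 265.5]), 0.76, 456)]
other_grip [(array([116.2, 262.1]), 0.93, 421)]
jar [(array([394.3, 223.7]), 0.73, 609), (array([409.9, 262.7]), 0.69, 468), (array([130.4, 316.8]), 0.64, 1131)]
pinkbox [(array([174.9, 334.5]), 0.67, 1527), (array([131.3, 318.9]), 0.16, 1052)]
spatula [(array([130.8, 317.7]), 0.67, 1200)]
side 50.34142425652762 0.01596368551747547 [0.3766 0.8898 0.9681] [ 0.1753 -0.6945 -0.6978]
lamp_peg [(array([342.2, 172.4]), 0.67, 299), (array([290.9, 176.7]), 0.61, 1088)]
lamp [(array([292.2, 179.4]), 0.56, 1121)]
pad_face [(array([304.5, 213.2]), 0.59, 351)]
slide_grip [(array([350.4, 154.5]), 0.8, 254), (array([372.5, 193.7]), 0.73, 321), (array([321.9, 195.2]), 0.7, 315), (array([341.9, 171.7]), 0.67, 288)]
oth
[... 173 characters left out ...]
 [(array([262.5, 153. ]), 0.75, 335)]
wrist 59.73889542251615 -0.09665588906025156 [ 0.3642 -0.5739  0.374 ] [-0.2853 -0.1366 -0.9486]
lamp_peg []
lamp []
pad_face []
slide_grip []
other_grip []
jar []
pinkbox []
spatula []
{'time': 1.35, 'qpos': array([-1.275 ,  0.2863,  1.5767, -0.    ,  1.2786, -0.15  ]), 'dq': array([-0.0003,  0.0001, -0.0007,  0.    ,  0.0016,  0.0007]), 'joint_efforts': array([  0.0005, -40.5951, -29.2933,  -0.0002,   0.0006,   0.    ]), 'eef_pos': array([ 0.2911, -0.609 ,  0.4047]), 'tcp_rot': array([ 0.8459, -0.5333,  0.    ,  0.    ]), 'contact_force': array([-1.0383,  0.2631,  0.1255]), 'wrist_torque': array([0.0434, 0.0129, 0.0117]), 'opening': 0.9980929868879175}
```

View pics/scene0.png

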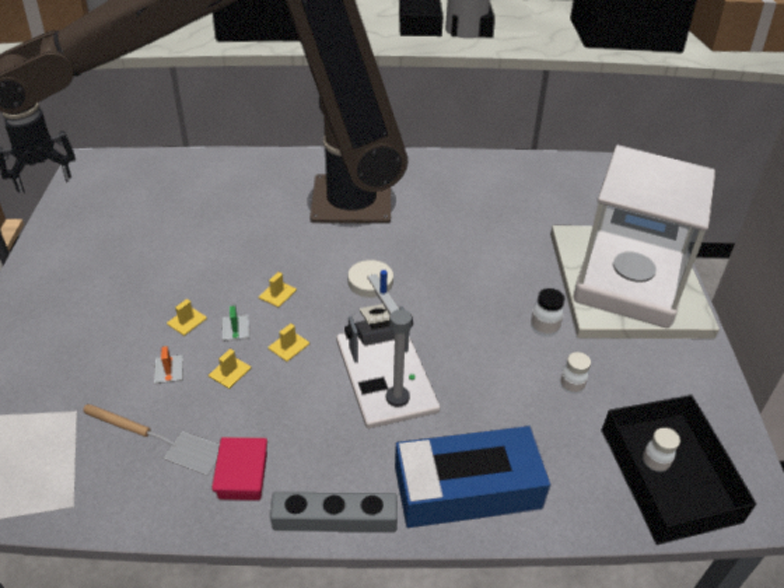

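View pics/side0.png

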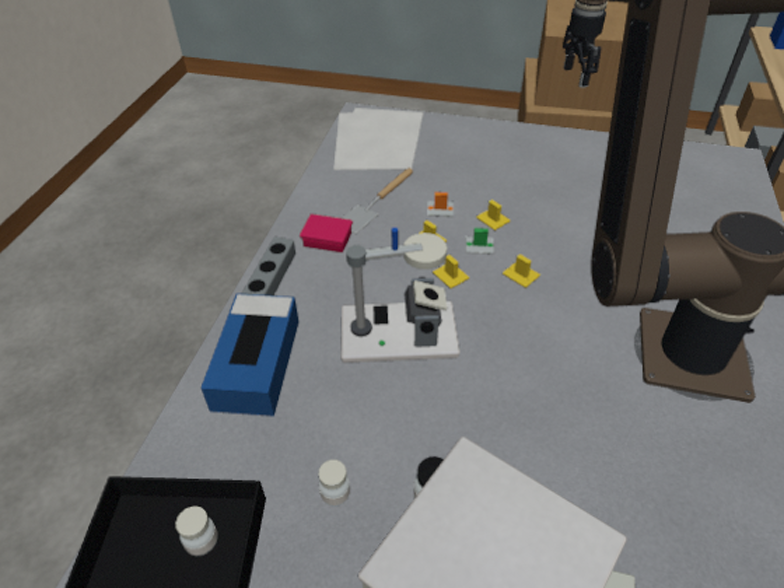

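View pics/wrist0.png

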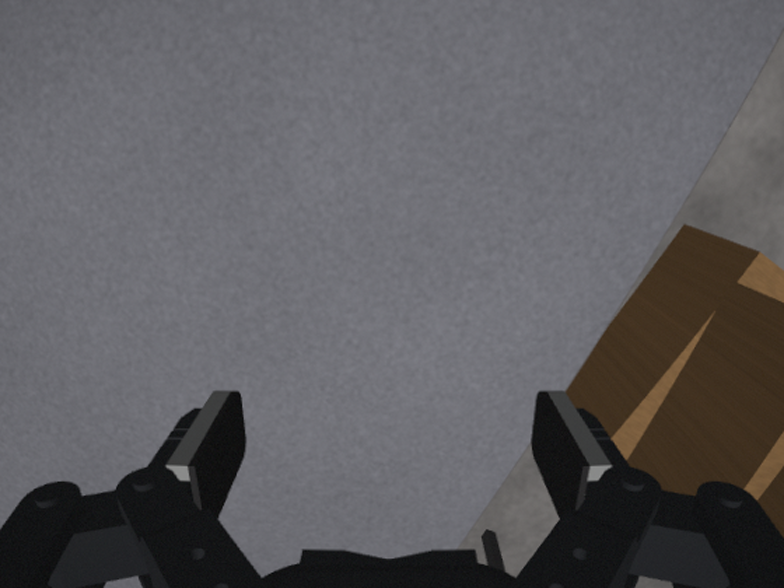

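```bash
python3 - <<'E'
from h import *
C={}
for n in ['scene','side']:
    C[n]=cam(n); im=C[n]['img']
    if n=='scene': a=im[175:305,100:320]
    else: a=im[130:265,230:400]
    save(n+'c.png',a,3.6 if n=='scene' else 4.4)
    hsv=cv2.cvtColor(im,cv2.COLOR_RGB2HSV)
    for nm,lo,hi in [('green',(45,110,50),(80,255,255)),('blue',(108,170,40),(128,255,255))]:
        m=cv2.inRange(hsv,lo,hi); k,l,st,ce=cv2.connectedComponentsWithStats(m)
        print(n,nm,[(st[i].tolist(),ce[i].round(1)) for i in range(1,k) if st[i][4]>15])
E
```

```text
scene green [([164, 219, 6, 22, 68], array([166.6, 228.1]))]
scene blue [([272, 194, 4, 14, 32], array([273.5, 200.8])), ([362, 328, 27, 20, 99], array([373.3, 337.2])), ([335, 339, 12, 11, 32], array([339.8, 342.7])), ([343, 341, 16, 10, 50], array([350.5, 345.7])), ([355, 341, 11, 11, 26], array([360.2, 347.2])), ([321, 346, 13, 6, 31], array([327.4, 348.5])), ([329, 351, 10, 4, 18], array([333.1, 352.3]))]
side green [([338, 163, 14, 13, 114], array([343.1, 169.1]))]
side blue [([550, 8, 10, 27, 175], array([555.9,  22.8])), ([280, 163, 4, 15, 49], array([281.8, 169.7]))]
```

View pics/scenec.png

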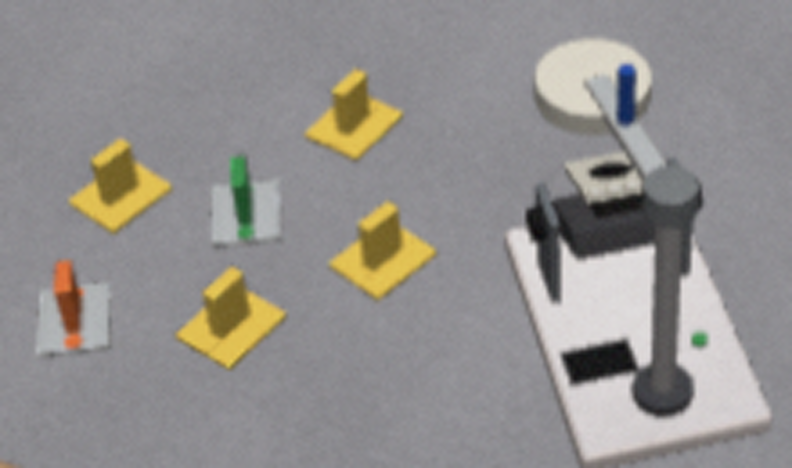

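View pics/sidec.png

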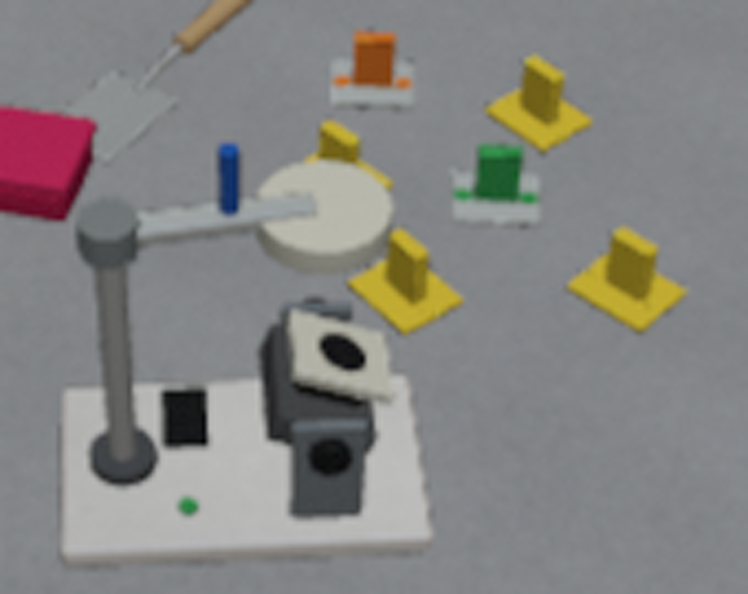

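```bash
python3 - <<'E'
from h import *
s=cam('scene');d=cam('side')
S=lambda x,y:np.array([[x/3.6+100,y/3.6+175]])
D=lambda x,y:np.array([[x/4.4+230,y/4.4+130]])
for n,a,b in [('pegtop',S(626,68),D(229,147)),('pegbase',S(626,122),D(230,211)),('hubtop',S(673,182),D(107,218)),('green top c',S(239,158),D(500,150)),('head',S(590,78),D(324,210)),
 ('postbase',S(664,388),D(122,458))]:
    p=tri([s,d],[a,b]);print(n,p,proj(s,p)-a,proj(d,p)-b)
# stand corners at z~.015
for n,p in [('nr-left',S(508,235)),('far-l',S(585,462)),('far-r',S(768,422))]: print(n,atz(s,p,.012))
for p in [D(63,392),D(63,550),D(430,545),D(405,378)]: print(atz(d,p,.012))
# plate corners of green slide
for p in [S(211,183),S(279,180),S(279,238),S(213,243)]: print('pl',atz(s,p,.005))
for p in [D(455,173),D(538,173),D(540,222),D(454,222)]: print('pl side',atz(d,p,.005))
for p in [D(463,195),D(532,198)]: print('dots',atz(d,p,.005))
E
```

```text
pegtop [0.5773 0.0763 0.267 ] [[0.2324 0.2929]] [[ 0.2273 -0.2719]]
pegbase [0.577  0.0768 0.2198] [[0.1957 0.2373]] [[ 0.1898 -0.2195]]
hubtop [0.6409 0.1065 0.2276] [[0.2459 0.2785]] [[ 0.2297 -0.2514]]
green top c [ 0.4462 -0.2173  0.0532] [[0.9621 1.336 ]] [[ 0.8832 -1.1508]]
head [0.5261 0.0532 0.2117] [[0.5268 0.6692]] [[ 0.526  -0.6319]]
postbase [0.6411 0.1068 0.0234] [[0.4242 0.4279]] [[ 0.3881 -0.3889]]
nr-left [[ 0.4803 -0.0119  0.012 ]]
far-l [[0.697  0.0509 0.012 ]]
far-r [[0.6607 0.1791 0.012 ]]
[[0.6989 0.0523 0.012 ]]
[[0.66   0.1793 0.012 ]]
[[0.4411 0.1238 0.012 ]]
[[ 0.4803 -0.012   0.012 ]]
pl [[ 0.4199 -0.2527  0.005 ]]
pl [[ 0.4156 -0.1984  0.005 ]]
pl [[ 0.4797 -0.1899  0.005 ]]
pl [[ 0.4859 -0.2407  0.005 ]]
pl side [[ 0.4809 -0.2349  0.005 ]]
pl side [[ 0.4206 -0.2489  0.005 ]]
pl side [[ 0.4123 -0.1948  0.005 ]]
pl side [[ 0.4732 -0.1807  0.005 ]]
dots [[ 0.4713 -0.2116  0.005 ]]
dots [[ 0.4213 -0.2198  0.005 ]]
```

```bash
cat >> h.py <<'E'
def down(yaw): # tool pointing down, x axis at yaw (deg)
    a=np.radians(yaw); x=np.array([np.cos(a),np.sin(a),0]); z=np.array([0,0,-1.]); return np.c_[x,np.cross(z,x),z]
def rel(ps,Rt):
    s=readout.get_state(); R=Ro.from_quat(s['tcp_rot']).as_matrix()
    for i,p in enumerate(np.atleast_2d(ps)):
        print('t',np.round((R.T@(np.array(p)-s['eef_pos']))*1e3,1),'w',Ro.from_matrix(R.T@Rt).as_rotvec().round(4))
E
python3 - <<'E'
from h import *
rel([[.577,.0765,.475],[.577,.0765,.407]],down(-113))
E
```

```text
t [-495.2 -553.6  -70.3] w [ 0.     -0.      0.8473]
t [-495.2 -553.6   -2.3] w [ 0.     -0.      0.8473]
```

>>> {"api": "apply_moves", "payload": {
  "steps": [
    {"tx":-20,"ty":-22,"tz":-40,"wz":0.1},
    {"tx":-495,"ty":-554,"tz":-70,"wz":0.847},
    {"tx":-495,"ty":-554,"tz":-70,"wz":0.847},
    {"tx":-495,"ty":-554,"tz":-70,"wz":0.847},
    {"tx":-495,"ty":-554,"tz":-70,"wz":0.847},
    {"tx":-495,"ty":-554,"tz":-70,"wz":0.847},
    {"tx":-495,"ty":-554,"tz":-70,"wz":0.847},
    {"tx":-495,"ty":-554,"tz":-70,"wz":0.847},
    {"tx":-495,"ty":-554,"tz":-70,"wz":0.847},
    {"tx":-495,"ty":-554,"tz":-70,"wz":0.847},
    {"tx":-495,"ty":-554,"tz":-70,"wz":0.847},
    {"tx":-495,"ty":-554,"tz":-70,"wz":0.847}
  ],
  "hand": 0.45,
  "force": 30
}}

```text
$.steps[0]: bad value
```

>>> {"api": "apply_moves", "payload": {
  "steps": [
    {"tx":-20,"ty":-22,"tz":-40,"wx":0,"wy":0,"wz":0.1},
    {"tx":-495,"ty":-554,"tz":-70,"wx":0,"wy":0,"wz":0.847},
    {"tx":-495,"ty":-554,"tz":-70,"wx":0,"wy":0,"wz":0.847},
    {"tx":-495,"ty":-554,"tz":-70,"wx":0,"wy":0,"wz":0.847},
    {"tx":-495,"ty":-554,"tz":-70,"wx":0,"wy":0,"wz":0.847},
    {"tx":-495,"ty":-554,"tz":-70,"wx":0,"wy":0,"wz":0.847},
    {"tx":-495,"ty":-554,"tz":-70,"wx":0,"wy":0,"wz":0.847},
    {"tx":-495,"ty":-554,"tz":-70,"wx":0,"wy":0,"wz":0.847},
    {"tx":-495,"ty":-554,"tz":-70,"wx":0,"wy":0,"wz":0.847},
    {"tx":-495,"ty":-554,"tz":-70,"wx":0,"wy":0,"wz":0.847},
    {"tx":-495,"ty":-554,"tz":-70,"wx":0,"wy":0,"wz":0.847}
  ],
  "hand": 0.45,
  "force": 30
}}

```text
time: 2.65
eef_pos: [0.4943, -0.121, 0.4662]
tcp_rot: [-0.552, 0.834, -0.001, 0.0]
contact_force: [0.8, -0.7, -0.3]
opening: 0.45
```

```bash
python3 - <<'E'
from h import *
rel([[.577,.0765,.475],[.577,.0765,.407]],down(-113))
print(readout.get_state())
E
```

```text
t [-214.1    1.    -8.8] w [-0.0013 -0.      0.    ]
t [-214.1    1.1   59.2] w [-0.0013 -0.      0.    ]
{'time': 2.65, 'qpos': array([-0.4397, -0.13  ,  1.9072,  0.    ,  1.3632,  1.5325]), 'dq': array([ 1.0016,  0.126 , -0.1515, -0.0022,  0.0206,  0.9936]), 'joint_efforts': array([ -3.637 , -26.2565, -29.0749,   0.003 ,   0.1357,  -0.533 ]), 'eef_pos': array([ 0.4943, -0.121 ,  0.4662]), 'tcp_rot': array([-0.552 ,  0.8339, -0.0005,  0.0003]), 'contact_force': array([ 0.8119, -0.6521, -0.2958]), 'wrist_torque': array([ 0.0066, -0.0504, -0.0034]), 'opening': 0.449924583640333}
```

>>> {"api": "apply_moves", "payload": {
  "steps": [
    {"tx":0,"ty":0,"tz":0,"wx":0,"wy":0,"wz":0},
    {"tx":0,"ty":0,"tz":0,"wx":0,"wy":0,"wz":0},
    {"tx":0,"ty":0,"tz":0,"wx":0,"wy":0,"wz":0}
  ]
}}

```text
time: 2.95
eef_pos: [0.4939, -0.1237, 0.4656]
tcp_rot: [-0.552, 0.834, -0.0, -0.0]
contact_force: [0.1, -0.2, -0.5]
opening: 0.449
```

```bash
python3 - <<'E'
from h import *
rel([[.577,.0765,.475],[.577,.0765,.407]],down(-113))
print(readout.get_state()['dq'])
E
```

```text
t [-216.8    1.8   -9.5] w [ 0.0001 -0.0005 -0.0005]
t [-216.8    1.8   58.5] w [ 0.0001 -0.0005 -0.0005]
[-0.0244  0.0027  0.0008  0.0022 -0.0004  0.0004]
```

>>> {"api": "apply_moves", "payload": {
  "steps": [
    {"tx":-217,"ty":2,"tz":-10,"wx":0,"wy":0,"wz":0},
    {"tx":-217,"ty":2,"tz":-10,"wx":0,"wy":0,"wz":0},
    {"tx":-217,"ty":2,"tz":-10,"wx":0,"wy":0,"wz":0},
    {"tx":-217,"ty":2,"tz":-10,"wx":0,"wy":0,"wz":0},
    {"tx":-217,"ty":2,"tz":-10,"wx":0,"wy":0,"wz":0},
    {"tx":-217,"ty":2,"tz":-10,"wx":0,"wy":0,"wz":0},
    {"tx":-217,"ty":2,"tz":-10,"wx":0,"wy":0,"wz":0}
  ]
}}

```text
time: 3.65
eef_pos: [0.5771, 0.0759, 0.4752]
tcp_rot: [-0.551, 0.834, -0.0, -0.001]
contact_force: [-0.3, 0.1, 0.4]
opening: 0.451
```

```bash
python3 - <<'E'
from h import *
rel([[.577,.0765,.407]],down(-113))
c=cam('wrist')
im=c['img'].copy()
for p in [[.577,.0765,.267],[.577,.0765,.221],[.641,.1066,.228]]:
    u=proj(c,p)[0]; print(u); cv2.circle(im,tuple(int(v) for v in u),3,(255,0,0),-1)
save('w1.png',im)
s=cam('scene'); save('s1.png',s['img'][120:300,150:400],3)
E
```

```text
t [-0.6  0.2 68.2] w [ 0.0006 -0.0012 -0.0013]
[275.4142 249.2963]
[275.7008 219.6612]
[187.0836 149.4005]
```

View pics/w1.png

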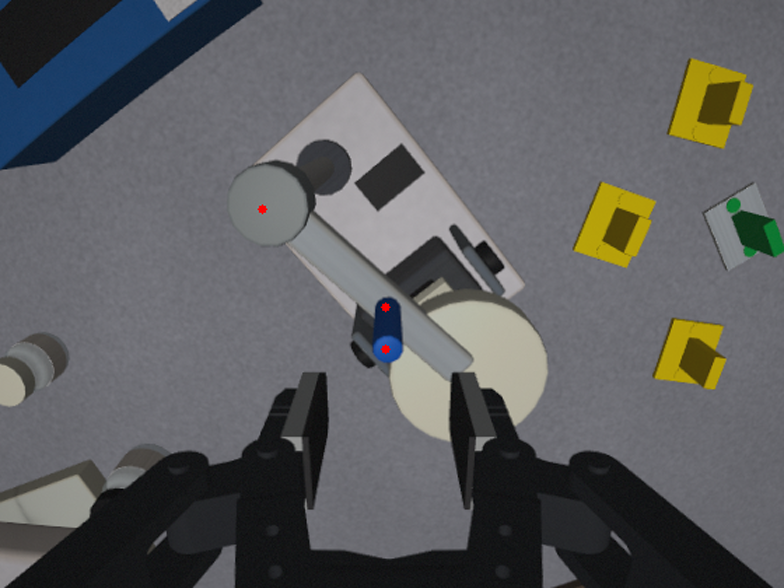

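View pics/s1.png

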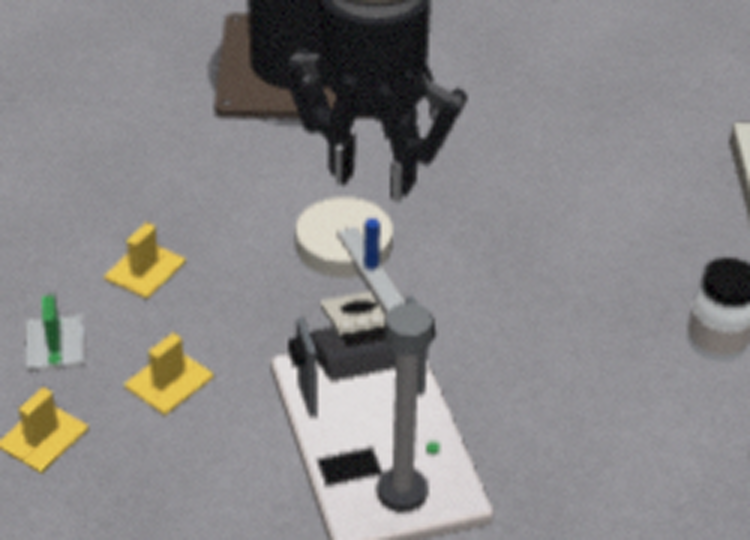

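>>> {"api": "apply_moves", "payload": {
  "steps": [
    {"tx":0,"ty":0,"tz":34,"wx":0,"wy":0,"wz":0},
    {"tx":0,"ty":0,"tz":66,"wx":0,"wy":0,"wz":0},
    {"tx":0,"ty":0,"tz":66,"wx":0,"wy":0,"wz":0},
    {"tx":0,"ty":0,"tz":66,"wx":0,"wy":0,"wz":0}
  ]
}}

```text
time: 4.15
eef_pos: [0.5769, 0.0763, 0.4097]
tcp_rot: [-0.551, 0.834, 0.0, -0.0]
contact_force: [0.3, 0.8, -0.2]
opening: 0.449
```

>>> {"api": "apply_moves", "payload": {
  "steps": [
    {"tx":0,"ty":0,"tz":0,"wx":0,"wy":0,"wz":0},
    {"tx":0,"ty":0,"tz":0,"wx":0,"wy":0,"wz":0},
    {"tx":0,"ty":0,"tz":0,"wx":0,"wy":0,"wz":0}
  ],
  "hand": 0.2
}}

```text
time: 4.45
eef_pos: [0.5772, 0.0774, 0.4115]
tcp_rot: [-0.552, 0.834, -0.001, 0.001]
contact_force: [-0.1, -0.1, -0.6]
opening: 0.202
```

```bash
python3 - <<'E'
from h import *
s=readout.get_state();print(s['eef_pos'],s['contact_force'],s['opening'])
a=np.radians(np.linspace(205.2,107,13)[1:]);H=np.array([.641,.1066])
rel(np.c_[H+.0705*np.c_[np.cos(a),np.sin(a)],np.full(12,.409)],down(-113))
E
```

```text
[0.5772 0.0774 0.4115] [-0.1467 -0.0876 -0.5711] 0.20201233909778388
t [-6.5  6.7  2.5] w [-0.0028  0.001   0.0002]
t [-14.6  12.6   2.5] w [-0.0028  0.001   0.0002]
t [-23.5  17.3   2.5] w [-0.0028  0.001   0.0002]
t [-33.   20.7   2.5] w [-0.0028  0.001   0.0002]
t [-42.9  22.7   2.5] w [-0.0028  0.001   0.0002]
t [-52.9  23.2   2.5] w [-0.0028  0.001   0.0002]
t [-62.9  22.3   2.5] w [-0.0028  0.001   0.0002]
t [-72.7  20.    2.5] w [-0.0028  0.001   0.0002]
t [-82.1  16.4   2.5] w [-0.0028  0.001   0.0002]
t [-90.8  11.4   2.5] w [-0.0028  0.001   0.0002]
t [-98.8   5.3   2.6] w [-0.0028  0.001   0.0002]
t [-105.8   -2.     2.6] w [-0.0028  0.001   0.0002]
```

>>> {"api": "apply_moves", "payload": {
  "steps": [
    {"tx":-6.5,"ty":6.7,"tz":1,"wx":0,"wy":0,"wz":0},
    {"tx":-14.6,"ty":12.6,"tz":1,"wx":0,"wy":0,"wz":0},
    {"tx":-23.5,"ty":17.3,"tz":1,"wx":0,"wy":0,"wz":0},
    {"tx":-33,"ty":20.7,"tz":1,"wx":0,"wy":0,"wz":0},
    {"tx":-43,"ty":22.7,"tz":1,"wx":0,"wy":0,"wz":0},
    {"tx":-53,"ty":23.2,"tz":1,"wx":0,"wy":0,"wz":0},
    {"tx":-63,"ty":22.3,"tz":1,"wx":0,"wy":0,"wz":0},
    {"tx":-72.7,"ty":20,"tz":1,"wx":0,"wy":0,"wz":0},
    {"tx":-82,"ty":16.4,"tz":1,"wx":0,"wy":0,"wz":0},
    {"tx":-91,"ty":11.4,"tz":1,"wx":0,"wy":0,"wz":0},
    {"tx":-99,"ty":5.3,"tz":1,"wx":0,"wy":0,"wz":0},
    {"tx":-106,"ty":-2,"tz":1,"wx":0,"wy":0,"wz":0}
  ]
}}

```text
time: 5.65
eef_pos: [0.6211, 0.1747, 0.4086]
tcp_rot: [-0.552, 0.834, 0.0, 0.0]
contact_force: [-2.4, -1.4, -1.2]
opening: 0.199
```

```bash
python3 - <<'E'
from h import *
s=cam('scene'); save('s2.png',s['img'][120:300,150:400],3)
print(s['s']['eef_pos'],s['s']['contact_force'])
E
```

```text
[0.6211 0.1747 0.4086] [-2.37   -1.4123 -1.2313]
```

View pics/s2.png

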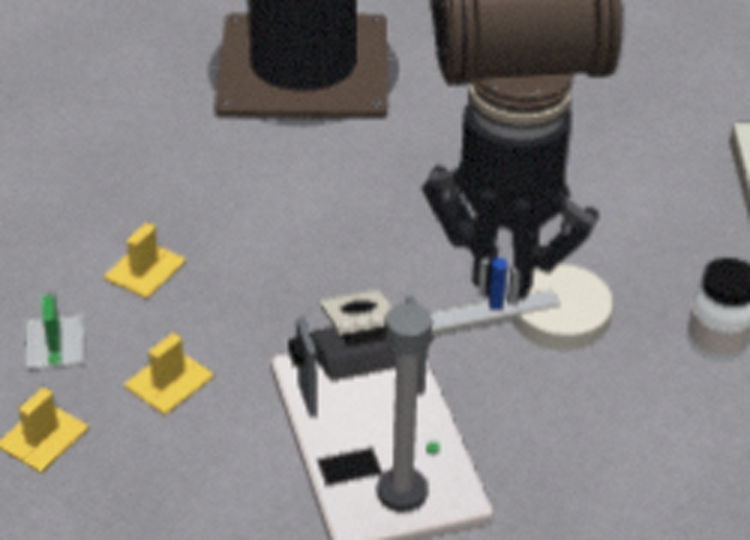

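>>> {"api": "apply_moves", "payload": {
  "steps": [
    {"tx":0,"ty":0,"tz":0,"wx":0,"wy":0,"wz":0},
    {"tx":0,"ty":0,"tz":0,"wx":0,"wy":0,"wz":0},
    {"tx":0,"ty":0,"tz":-40,"wx":0,"wy":0,"wz":0},
    {"tx":0,"ty":0,"tz":-60,"wx":0,"wy":0,"wz":0},
    {"tx":0,"ty":0,"tz":-60,"wx":0,"wy":0,"wz":0},
    {"tx":0,"ty":0,"tz":-60,"wx":0,"wy":0,"wz":0}
  ],
  "hand": 0.5
}}

```text
time: 6.3
eef_pos: [0.62, 0.1742, 0.469]
tcp_rot: [-0.552, 0.834, -0.0, 0.001]
contact_force: [1.0, -0.1, -0.3]
opening: 0.502
```

```bash
python3 - <<'E'
from h import *
c=cam('wrist'); save('w2.png',c['img'])
Tc=np.array(c['tool_from_camera']); print(Tc, c['cx'],c['cy'])
s=cam('scene');d=cam('side')
save('s3.png',s['img'][180:260,220:330],7);save('d3.png',d['img'][170:260,240:340],7)
for n,k in [('scene',s),('side',d)]:
    for r in spotter.trace(n,'pad_face')[:2]: print(n,r['uv'],r['confidence'],r['region'].sum())
# TCP so that pad at (.521,.071,.11) is viewed on optical axis
R=down(-74); z=R@Tc[:3,2]; 
for h in [.40,.45]:
  o=R@Tc[:3,3]; t=(h+o[2]-.11)/-z[2]; print(h,np.array([.521,.071,.11])-z*t-o)
E
```

```text
[[ 1.      0.0004 -0.0005  0.0003]
 [-0.0002  0.9486  0.3165 -0.0812]
 [ 0.0006 -0.3165  0.9486  0.0307]
 [ 0.      0.      0.      1.    ]] 277.2231997072213 209.8460295820151
scene [268.5, 223.4] 0.65 212
side [305.4, 211.8] 0.53 332
side [313.4, 147.6] 0.33 247
0.4 [0.5261 0.0726 0.4   ]
0.45 [0.5422 0.0772 0.45  ]
```

View pics/w2.png

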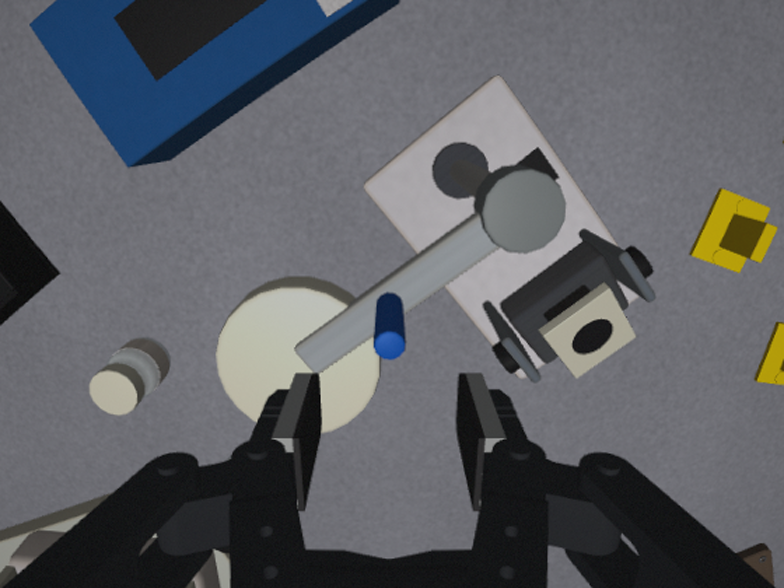

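View pics/s3.png

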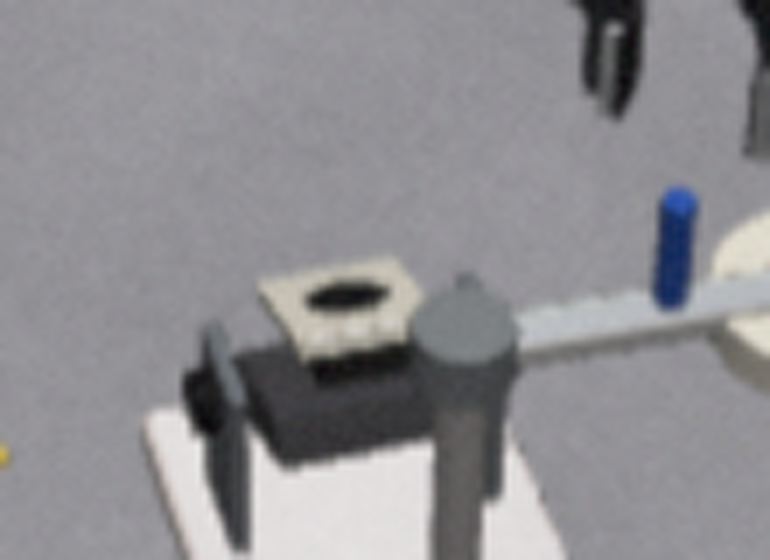

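View pics/d3.png

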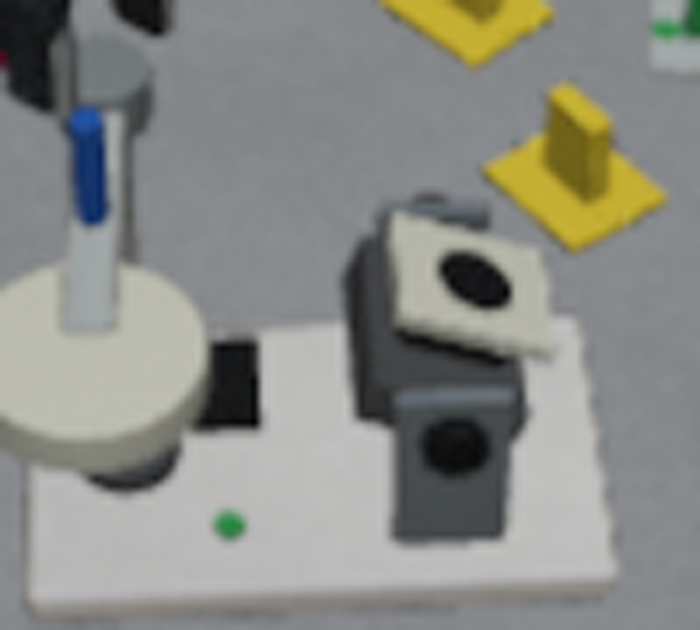

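```bash
python3 - <<'E'
from h import *
rel([[.530,.073,.41]],down(-74))
E
```

```text
t [128.3  43.2  57.1] w [ 0.0029 -0.0004 -0.6806]
```

>>> {"api": "apply_moves", "payload": {
  "steps": [
    {"tx":40,"ty":14,"tz":0,"wx":0,"wy":0,"wz":-0.14},
    {"tx":80,"ty":27,"tz":10,"wx":0,"wy":0,"wz":-0.28},
    {"tx":128,"ty":43,"tz":57,"wx":0,"wy":0,"wz":-0.68},
    {"tx":128,"ty":43,"tz":57,"wx":0,"wy":0,"wz":-0.68},
    {"tx":128,"ty":43,"tz":57,"wx":0,"wy":0,"wz":-0.68},
    {"tx":128,"ty":43,"tz":57,"wx":0,"wy":0,"wz":-0.68},
    {"tx":128,"ty":43,"tz":57,"wx":0,"wy":0,"wz":-0.68},
    {"tx":128,"ty":43,"tz":57,"wx":0,"wy":0,"wz":-0.68}
  ],
  "hand": 1.0
}}

```text
time: 7.35
eef_pos: [0.531, 0.0735, 0.412]
tcp_rot: [0.798, -0.602, 0.0, -0.0]
contact_force: [-0.8, -0.3, 0.6]
opening: 0.999
```

```bash
python3 - <<'E'
from h import *
import pickle
c=cam('wrist'); save('w3.png',c['img']); pickle.dump(c,open('w3.pkl','wb'))
print(c['s']['eef_pos'],c['s']['dq'])
E
```

```text
[0.531  0.0735 0.412 ] [ 0.0017 -0.0006  0.0005  0.0006  0.0005 -0.0092]
```

View pics/w3.png

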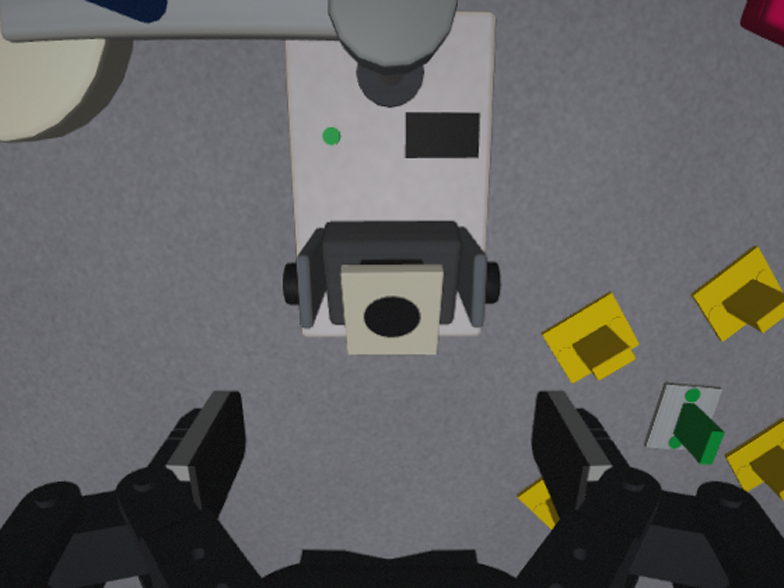

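```bash
python3 - <<'E'
from h import *
rel([[.50,-.07,.41]],down(-77))
E
```

```text
t [129.5  69.2   2. ] w [-0.0007 -0.0002  0.0513]
```

>>> {"api": "apply_moves", "payload": {
  "steps": [
    {"tx":130,"ty":69,"tz":0,"wx":0,"wy":0,"wz":0.05},
    {"tx":130,"ty":69,"tz":0,"wx":0,"wy":0,"wz":0.05},
    {"tx":130,"ty":69,"tz":0,"wx":0,"wy":0,"wz":0.05},
    {"tx":130,"ty":69,"tz":0,"wx":0,"wy":0,"wz":0.05},
    {"tx":130,"ty":69,"tz":0,"wx":0,"wy":0,"wz":0.05},
    {"tx":130,"ty":69,"tz":0,"wx":0,"wy":0,"wz":0.05}
  ]
}}

```text
time: 8.0
eef_pos: [0.5003, -0.0701, 0.4118]
tcp_rot: [0.783, -0.622, 0.0, -0.0]
contact_force: [-0.1, 0.3, 1.2]
opening: 1.001
```

```bash
python3 - <<'E'
from h import *
import pickle
c=cam('wrist'); save('w4.png',c['img']); pickle.dump(c,open('w4.pkl','wb'))
print(c['s']['eef_pos'],c['s']['dq'])
E
```

```text
[ 0.5003 -0.0701  0.4118] [ 0.0193 -0.0012  0.0007 -0.003   0.0007 -0.0052]
```

View pics/w4.png

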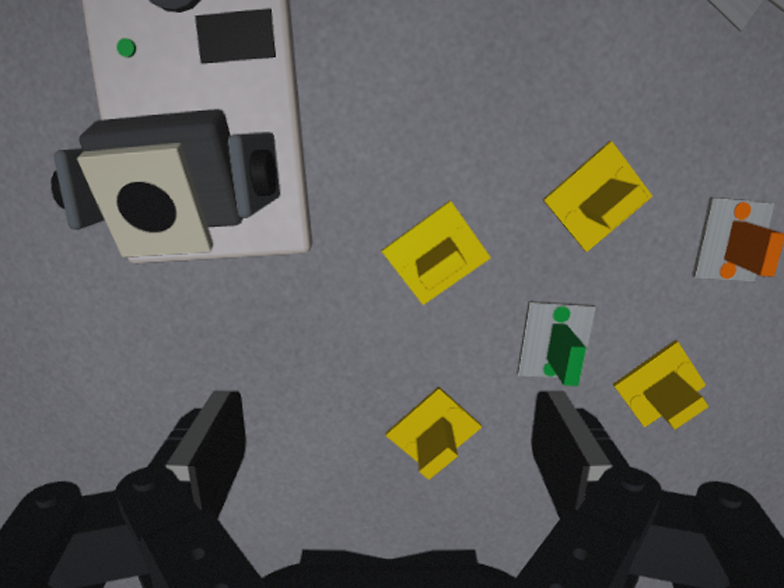

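```bash
python3 - <<'E'
from h import *
import pickle
for n,(x0,y0,x1,y1) in [('w3',(235,180,325,260)),('w4',(45,95,160,190))]:
    c=pickle.load(open(n+'.pkl','rb')); save(n+'p.png',c['img'][y0:y1,x0:x1],6.5)
c=pickle.load(open('w4.pkl','rb')); save('w4g.png',c['img'][205:285,360:440],7)
E
```

```text
(no output)
```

View pics/w3p.png

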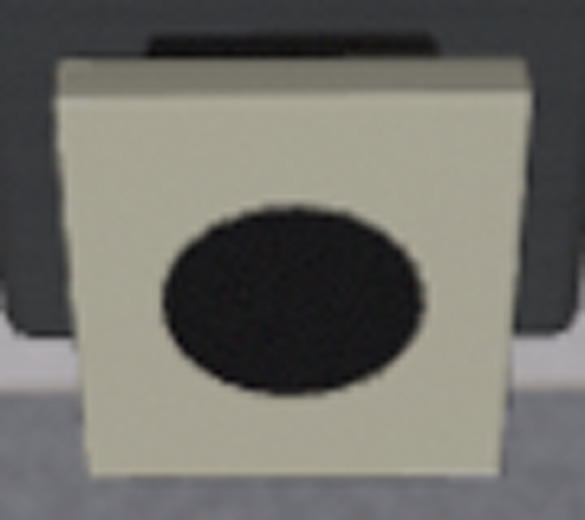

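View pics/w4p.png

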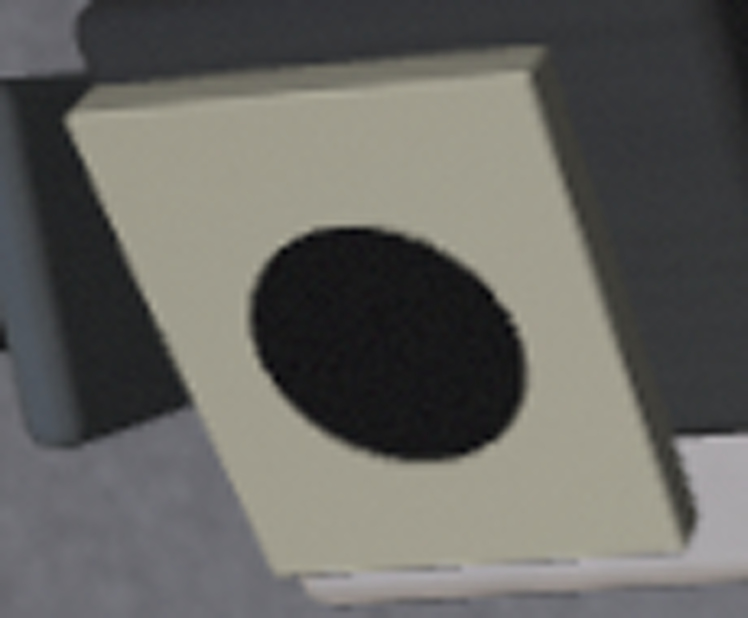

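View pics/w4g.png

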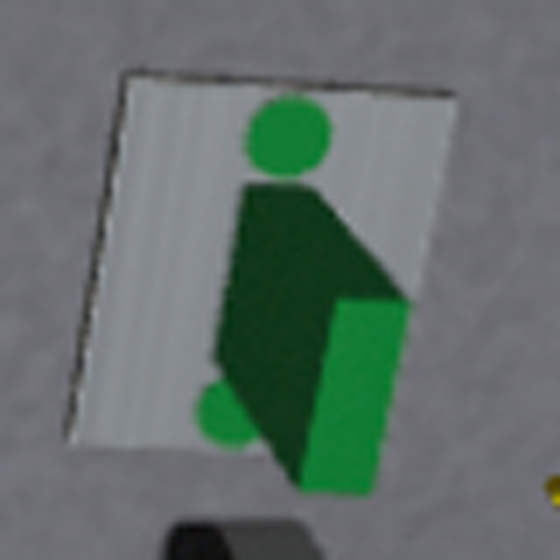

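```bash
cat > fit.py <<'E'
from h import *
import pickle
from scipy.optimize import least_squares
a=pickle.load(open('w3.pkl','rb'));b=pickle.load(open('w4.pkl','rb'))
cv=lambda P,s,x0,y0:(np.array(P,float)+.5)/s-.5+[x0,y0]
# order: TL,TR,BR,BL in image (TL=uphill,+y side)
u3=cv([(60,95),(529,92),(500,475),(90,475)],6.5,235,180)
u4=cv([(68,119),(529,71),(683,551),(275,573)],6.5,45,95)
# window extremes -> centre of ellipse
loc=np.array([[32,27,0],[32,-27,0],[-32,-27,0],[-32,27,0]])/1e3
def X(p): return Ro.from_euler('ZYX',p[3:6]).as_matrix(),p[:3]
def pts(p): R,t=X(p); return loc@R.T+t
for w in ([1,1],[1,0],[0,1]):
    f=lambda p:np.r_[w[0]*(proj(a,pts(p))-u3).ravel(),w[1]*(proj(b,pts(p))-u4).ravel()]
    r=least_squares(f,[.52,.07,.11,np.radians(16),-.4,0.]); p=r.x
    print(w,p[:3],np.degrees(p[3:]),'rms',np.sqrt((r.fun**2).sum()/(4*sum(w))))
    if w==[1,1]: P=p; print(r.fun.reshape(-1,2).round(1).tolist())
print('tri'); T=np.array([tri([a,b],[u3[i],u4[i]]) for i in range(4)]); print(T, [np.linalg.norm(T[i]-T[(i+1)%4]) for i in range(4)])
np.save('pad.npy',P)
# slide
ts=cv([(335,298),(408,298),(372,493),(302,490)],7,360,205); Tt=atz(b,ts,.050); print('tab top',Tt,Tt.mean(0))
pl=cv([(128,78),(457,95),(70,440)],7,360,205); Tp=atz(b,pl,.005); print('plate',Tp,(Tp[1]+Tp[2])/2)
for A in (Tt[3]-Tt[0],Tt[2]-Tt[1],Tp[2]-Tp[0],Tp[1]-Tp[0]): print(np.degrees(np.arctan2(A[1],A[0])),np.linalg.norm(A))
E
python3 fit.py
python3 - <<'E'
from h import *
import fit
d=cam('side');s=cam('scene')
for c,n,(x0,y0,x1,y1) in [(d,'d',(240,170,340,260)),(s,'s',(220,180,330,260))]:
    im=c['img'].copy();im=cv2.resize(im[y0:y1,x0:x1],None,fx=7,fy=7,interpolation=cv2.INTER_CUBIC)
    for u in proj(c,fit.pts(fit.P)): cv2.circle(im,tuple(int(v) for v in (u-[x0,y0]+.5)*7),3,(255,0,0),-1)
    save(n+'4.png',im,1)
E
```

```text
[1, 1] [0.5106 0.0657 0.1117] [ 16.2532 -23.1468  -0.396 ] rms 0.7792072584768575
[[-1.2, -0.0], [0.5, 0.3], [-0.1, 0.1], [-0.6, 0.1], [-0.5, -0.9], [0.4, 0.1], [1.1, 0.1], [0.4, 0.4]]
[1, 0] [0.5091 0.065  0.107 ] [ 16.3074 -22.0239  -0.2564] rms 0.17049392319734094
[0, 1] [0.5095 0.0678 0.1074] [ 16.2699 -22.4603   0.2224] rms 0.3776867072031106
tri
[[0.5312 0.0991 0.1244]
 [0.5464 0.0484 0.1241]
 [0.4904 0.0319 0.1009]
 [0.4757 0.083  0.1004]] [np.float64(0.052950082982102284), np.float64(0.06278331839237748), np.float64(0.05317553944550243), np.float64(0.06257568037484935)]
tab top [[ 0.4632 -0.2126  0.05  ]
 [ 0.4656 -0.2231  0.05  ]
 [ 0.4347 -0.2291  0.05  ]
 [ 0.4329 -0.2185  0.05  ]] [ 0.4491 -0.2208  0.05  ]
plate [[ 0.4758 -0.1892  0.005 ]
 [ 0.4852 -0.2419  0.005 ]
 [ 0.4133 -0.1998  0.005 ]] [ 0.4492 -0.2208  0.005 ]
-169.01644512974713 0.03092618293227653
-169.15552855043083 0.03149224970298403
-170.35868515791805 0.06341016571248169
-79.97620375511227 0.053528573756568075
[1, 1] [0.5106 0.0657 0.1117] [ 16.2532 -23.1468  -0.396 ] rms 0.7792072584768575
[[-1.2, -0.0], [
[... 203 characters left out ...]
6.2699 -22.4603   0.2224] rms 0.3776867072031106
tri
[[0.5312 0.0991 0.1244]
 [0.5464 0.0484 0.1241]
 [0.4904 0.0319 0.1009]
 [0.4757 0.083  0.1004]] [np.float64(0.052950082982102284), np.float64(0.06278331839237748), np.float64(0.05317553944550243), np.float64(0.06257568037484935)]
tab top [[ 0.4632 -0.2126  0.05  ]
 [ 0.4656 -0.2231  0.05  ]
 [ 0.4347 -0.2291  0.05  ]
 [ 0.4329 -0.2185  0.05  ]] [ 0.4491 -0.2208  0.05  ]
plate [[ 0.4758 -0.1892  0.005 ]
 [ 0.4852 -0.2419  0.005 ]
 [ 0.4133 -0.1998  0.005 ]] [ 0.4492 -0.2208  0.005 ]
-169.01644512974713 0.03092618293227653
-169.15552855043083 0.03149224970298403
-170.35868515791805 0.06341016571248169
-79.97620375511227 0.053528573756568075
```

View pics/d4.png

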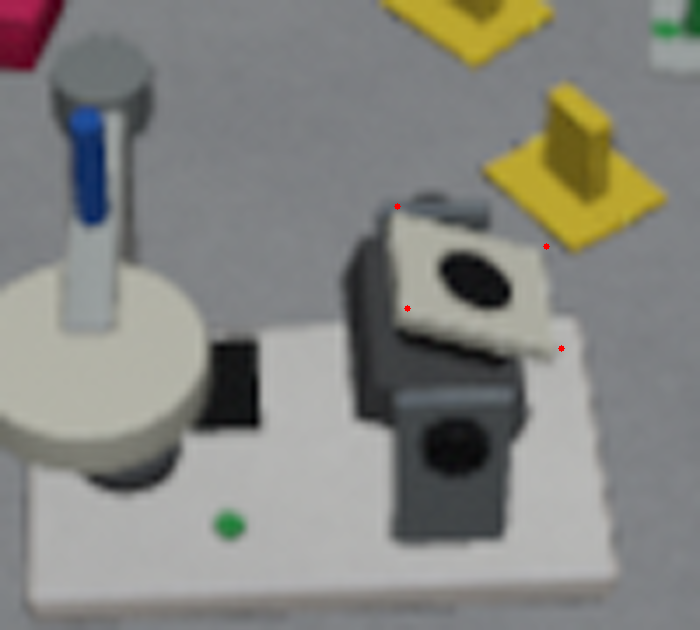

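View pics/s4.png

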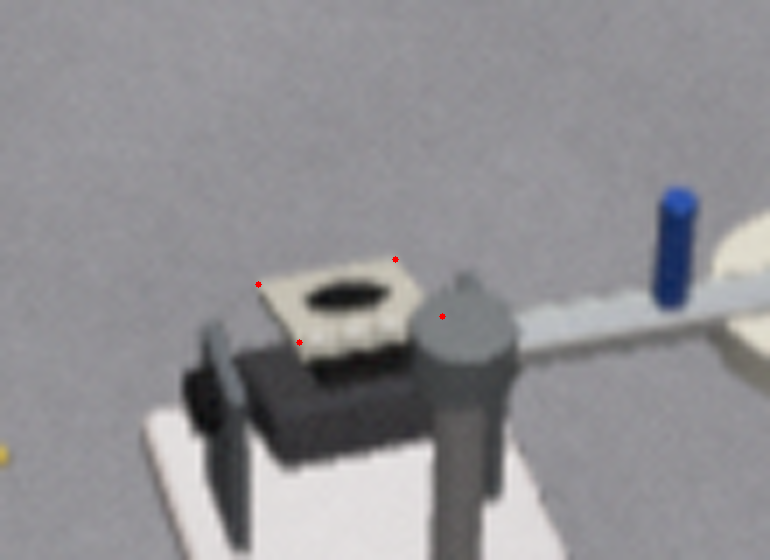

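```bash
cat > fit2.py <<'E'
from fit import *
d=cam('side')
ud=cv([(405,318),(393,212),(546,250),(557,345)],7,240,170)
def f(q):
    p=q[:6]; o=q[6:].reshape(3,2)
    return np.r_[(proj(a,pts(p))+o[0]-u3).ravel()/.4,(proj(b,pts(p))+o[1]-u4).ravel()/.4,(proj(d,pts(p))+o[2]-ud).ravel()/.6,o.ravel()/1.5]
r=least_squares(f,np.r_[P,np.zeros(6)]);print('JOINT',r.x[:3],np.degrees(r.x[3:6]),r.x[6:]);print((r.fun[:24].reshape(-1,2)).round(1).tolist())
np.save('pad.npy',r.x[:6])
E
python3 fit2.py | sed -n '/JOINT/,$p'
python3 - <<'E'
from h import *
rel([[.449,-.2208,.26],[.449,-.2208,.185]],down(-79.8))
E
```

```text
JOINT [0.5096 0.0662 0.108 ] [ 16.3464 -22.401   -0.167 ] [ 1.2433  0.4549 -1.7532 -0.4078 -0.6192 -0.4814]
[[-1.1, -0.1], [0.3, 0.1], [0.1, -0.4], [0.4, 0.3], [0.2, -1.4], [-0.0, 0.9], [0.2, -0.4], [-0.1, 0.9], [-0.1, -1.1], [0.3, -0.2], [-0.5, -0.1], [0.5, 1.5]]
t [135.5  84.6 151.6] w [-0.      0.0001  0.0528]
t [135.5  84.6 226.6] w [-0.      0.0001  0.0528]
```

>>> {"api": "apply_moves", "payload": {
  "steps": [
    {"tx":135,"ty":85,"tz":152,"wx":0,"wy":0,"wz":0.053},
    {"tx":135,"ty":85,"tz":152,"wx":0,"wy":0,"wz":0.053},
    {"tx":135,"ty":85,"tz":152,"wx":0,"wy":0,"wz":0.053},
    {"tx":135,"ty":85,"tz":152,"wx":0,"wy":0,"wz":0.053},
    {"tx":135,"ty":85,"tz":152,"wx":0,"wy":0,"wz":0.053},
    {"tx":135,"ty":85,"tz":152,"wx":0,"wy":0,"wz":0.053},
    {"tx":135,"ty":85,"tz":152,"wx":0,"wy":0,"wz":0.053},
    {"tx":135,"ty":85,"tz":152,"wx":0,"wy":0,"wz":0.053}
  ],
  "hand": 0.55
}}

```text
time: 9.0
eef_pos: [0.4491, -0.2208, 0.2615]
tcp_rot: [0.767, -0.642, 0.002, -0.0]
contact_force: [0.2, 1.3, 0.5]
opening: 0.551
```

```bash
python3 - <<'E'
from h import *
rel([[.449,-.2208,.185]],down(-79.8))
c=cam('wrist'); im=c['img'].copy()
R=Ro.from_euler('z',10.2,degrees=True).as_matrix()
for p in [[16,6,50],[16,-6,50],[-16,-6,50],[-16,6,50],[32,27,5],[32,-27,5],[-32,27,5]]:
    u=proj(c,R@np.array(p)/1e3+[.449,-.2208,0])[0]; cv2.circle(im,tuple(int(round(v)) for v in u),2,(255,0,0),-1)
save('w5.png',im)
E
```

```text
t [-0.2  0.3 76.5] w [-0.0025 -0.0022 -0.0006]
```

View pics/w5.png

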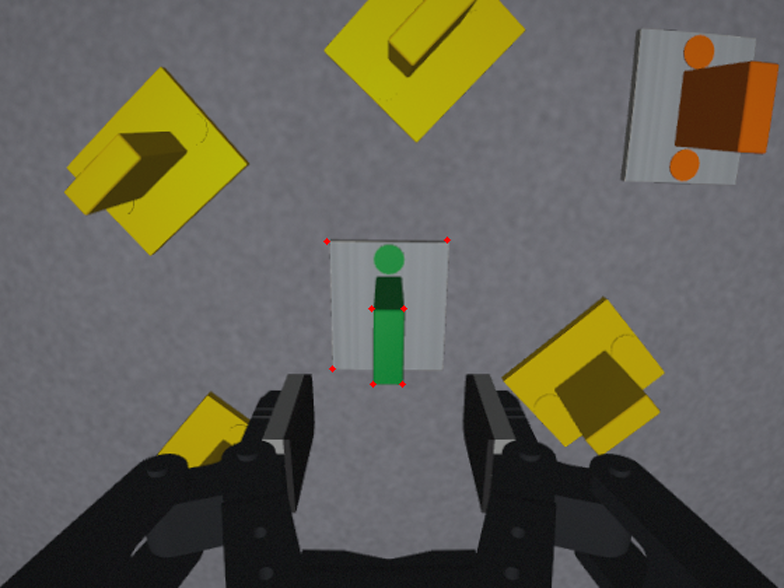

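>>> {"api": "apply_moves", "payload": {
  "steps": [
    {"tx":0,"ty":0,"tz":40,"wx":0,"wy":0,"wz":0},
    {"tx":0,"ty":0,"tz":76,"wx":0,"wy":0,"wz":0},
    {"tx":0,"ty":0,"tz":76,"wx":0,"wy":0,"wz":0},
    {"tx":0,"ty":0,"tz":76,"wx":0,"wy":0,"wz":0}
  ]
}}

```text
time: 9.45
eef_pos: [0.4485, -0.221, 0.1845]
tcp_rot: [0.767, -0.642, 0.0, -0.0]
contact_force: [1.2, 0.6, -0.5]
opening: 0.547
```

>>> {"api": "apply_moves", "payload": {
  "steps": [
    {"tx":0,"ty":0,"tz":0,"wx":0,"wy":0,"wz":0},
    {"tx":0,"ty":0,"tz":0,"wx":0,"wy":0,"wz":0},
    {"tx":0,"ty":0,"tz":0,"wx":0,"wy":0,"wz":0},
    {"tx":0,"ty":0,"tz":0,"wx":0,"wy":0,"wz":0},
    {"tx":0,"ty":0,"tz":0,"wx":0,"wy":0,"wz":0},
    {"tx":0,"ty":0,"tz":0,"wx":0,"wy":0,"wz":0}
  ],
  "hand": 0,
  "force": 45
}}

```text
time: 10.05
eef_pos: [0.4489, -0.2222, 0.1859]
tcp_rot: [0.766, -0.642, 0.002, -0.0]
contact_force: [0.2, 1.0, 6.5]
opening: 0.139
```

>>> {"api": "apply_moves", "payload": {
  "steps": [
    {"tx":0,"ty":0,"tz":-20,"wx":0,"wy":0,"wz":0},
    {"tx":0,"ty":0,"tz":-60,"wx":0,"wy":0,"wz":0},
    {"tx":0,"ty":0,"tz":-100,"wx":0,"wy":0,"wz":0},
    {"tx":0,"ty":0,"tz":-140,"wx":0,"wy":0,"wz":0},
    {"tx":0,"ty":0,"tz":-140,"wx":0,"wy":0,"wz":0},
    {"tx":0,"ty":0,"tz":-140,"wx":0,"wy":0,"wz":0},
    {"tx":0,"ty":0,"tz":-140,"wx":0,"wy":0,"wz":0}
  ]
}}

```text
time: 10.75
eef_pos: [0.4473, -0.2211, 0.3222]
tcp_rot: [0.766, -0.642, -0.001, 0.0]
contact_force: [0.3, 0.3, -1.0]
opening: 0.133
```

```bash
cat > tgt.py <<'E'
from h import *
p=np.load('pad.npy'); C=p[:3]; Rp=Ro.from_euler('ZYX',[p[3],p[4],0]).as_matrix()
Rt=np.c_[-Rp[:,1],-Rp[:,0],-Rp[:,2]]
tcp=lambda h:C+Rp[:,2]*(.186+h)
E
python3 - <<'E'
from tgt import *
c=cam('wrist');save('w6.png',c['img'])
s=c['s'];print(s['contact_force'],s['opening'])
print(tcp(.03)); rel([tcp(.04),tcp(.03)],Rt)
E
```

```text
[ 0.2585  0.3148 -1.0078] 0.133245086560571
[0.4306 0.043  0.3077]
t [-262.4  -26.     5.4] w [ 0.393  -0.0185 -0.1087]
t [-262.8  -29.8   14.6] w [ 0.393  -0.0185 -0.1087]
```

View pics/w6.png

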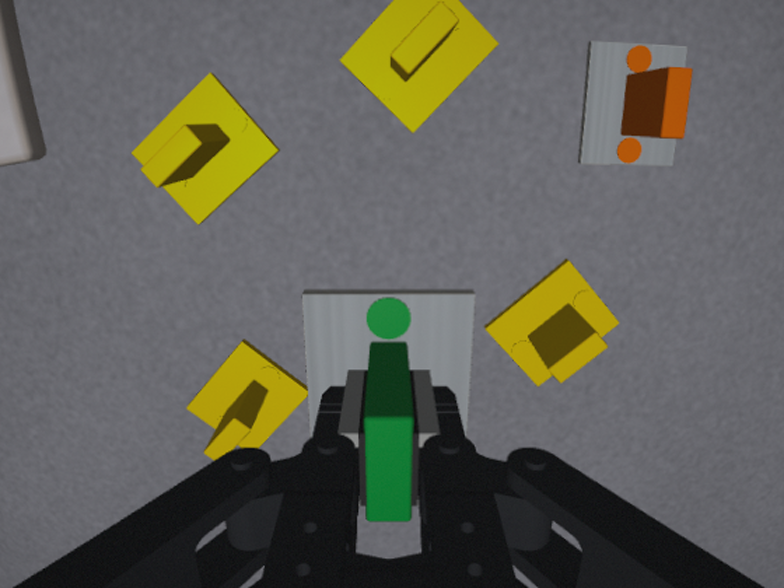

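>>> {"api": "apply_moves", "payload": {
  "steps": [
    {"tx":-40,"ty":-10,"tz":-40,"wx":0.08,"wy":0,"wz":-0.02},
    {"tx":-88,"ty":-20,"tz":-50,"wx":0.2,"wy":-0.01,"wz":-0.05},
    {"tx":-136,"ty":-26,"tz":-45,"wx":0.3,"wy":-0.015,"wz":-0.08},
    {"tx":-184,"ty":-26,"tz":-35,"wx":0.393,"wy":-0.0185,"wz":-0.109},
    {"tx":-232,"ty":-26,"tz":-25,"wx":0.393,"wy":-0.0185,"wz":-0.109},
    {"tx":-262,"ty":-26,"tz":-15,"wx":0.393,"wy":-0.0185,"wz":-0.109},
    {"tx":-262,"ty":-26,"tz":-5,"wx":0.393,"wy":-0.0185,"wz":-0.109},
    {"tx":-262,"ty":-26,"tz":-5,"wx":0.393,"wy":-0.0185,"wz":-0.109},
    {"tx":-262,"ty":-26,"tz":-5,"wx":0.393,"wy":-0.0185,"wz":-0.109}
  ]
}}

```text
time: 11.7
eef_pos: [0.4278, 0.0404, 0.3278]
tcp_rot: [0.785, -0.588, 0.118, -0.155]
contact_force: [-0.5, -1.0, -0.5]
opening: 0.136
```

```bash
python3 - <<'E'
from tgt import *
s=readout.get_state();print(s['qpos'],s['dq'],s['opening'],s['contact_force'])
rel([tcp(.04),tcp(.03),tcp(0)],Rt)
c=cam('wrist');save('w7.png',c['img'])
d=cam('side');save('d7.png',d['img'][130:260,200:370],4.4)
k=cam('scene');save('s7.png',k['img'][130:260,200:370],4.4)
E
```

```text
[-0.1732 -0.2675  2.2923  0.2401  0.7759  0.9695] [-0.0172 -0.0109 -0.0264  0.0018 -0.0012  0.0019] 0.13582437457111035 [-0.548  -0.9821 -0.4914]
t [-1.7  4.5  9.9] w [-0.0003 -0.0025  0.0004]
t [-1.7  4.5 19.9] w [-0.0003 -0.0025  0.0004]
t [-1.8  4.5 49.9] w [-0.0003 -0.0025  0.0004]
```

View pics/d7.png

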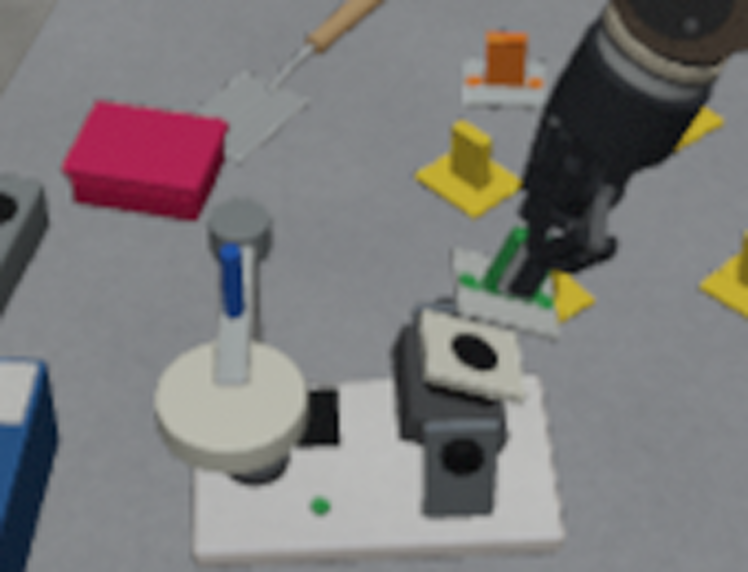

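View pics/w7.png

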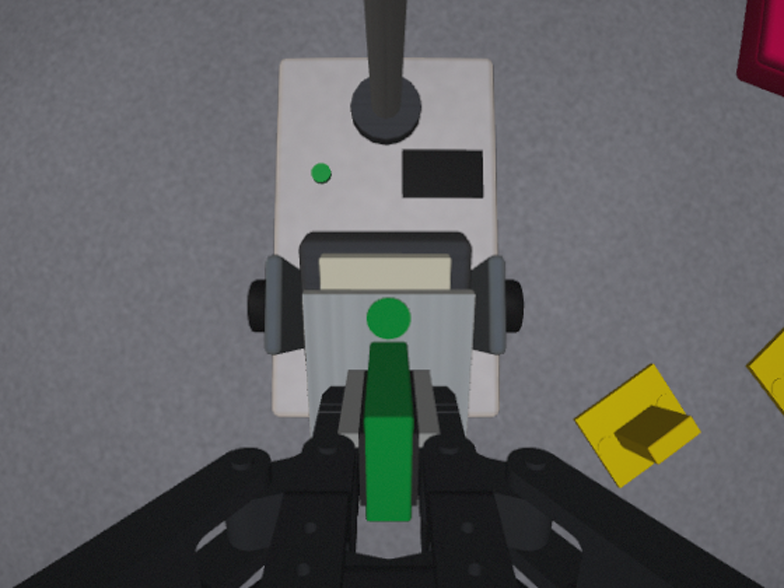

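View pics/s7.png

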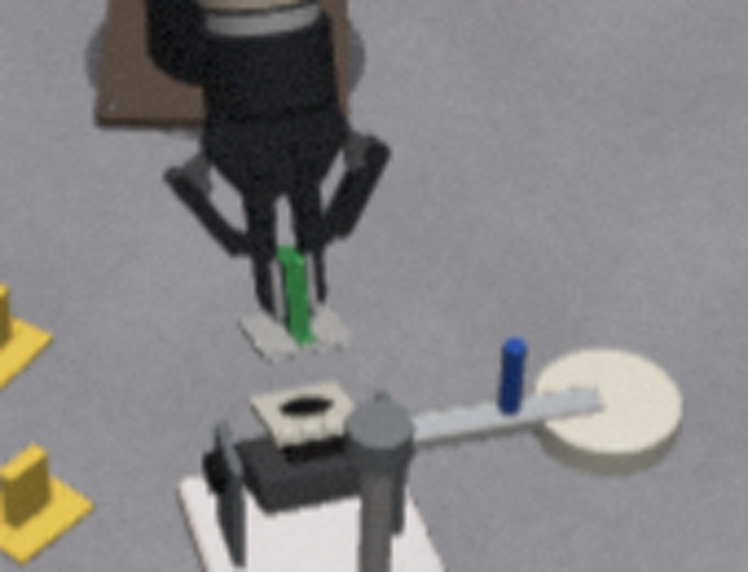

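>>> {"api": "apply_moves", "payload": {
  "steps": [
    {"tx":-2,"ty":4.5,"tz":15,"wx":0,"wy":0,"wz":0},
    {"tx":-2,"ty":4.5,"tz":32,"wx":0,"wy":0,"wz":0},
    {"tx":-2,"ty":4.5,"tz":40,"wx":0,"wy":0,"wz":0},
    {"tx":-2,"ty":4.5,"tz":40,"wx":0,"wy":0,"wz":0},
    {"tx":-2,"ty":4.5,"tz":40,"wx":0,"wy":0,"wz":0},
    {"tx":-2,"ty":4.5,"tz":40,"wx":0,"wy":0,"wz":0}
  ]
}}

```text
time: 12.45
eef_pos: [0.4382, 0.0457, 0.2909]
tcp_rot: [0.785, -0.588, 0.119, -0.156]
contact_force: [-0.2, 0.3, -0.6]
opening: 0.134
```

```bash
python3 - <<'E'
from tgt import *
s=readout.get_state();print(s['opening'],s['contact_force'])
rel([tcp(0)],Rt)
c=cam('wrist');save('w8.png',c['img'])
d=cam('side');save('d8.png',d['img'][165:235,270:350],8)
k=cam('scene');save('s8.png',k['img'][180:250,230:310],8)
E
```

```text
0.13401491891260475 [-0.2117  0.3373 -0.5992]
t [ 0.4  1.1 11.4] w [-0.0038 -0.0036  0.0013]
```

View pics/d8.png

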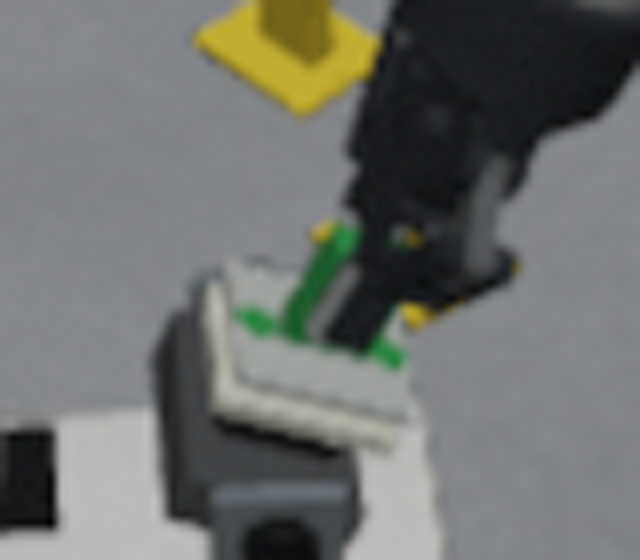

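View pics/w8.png

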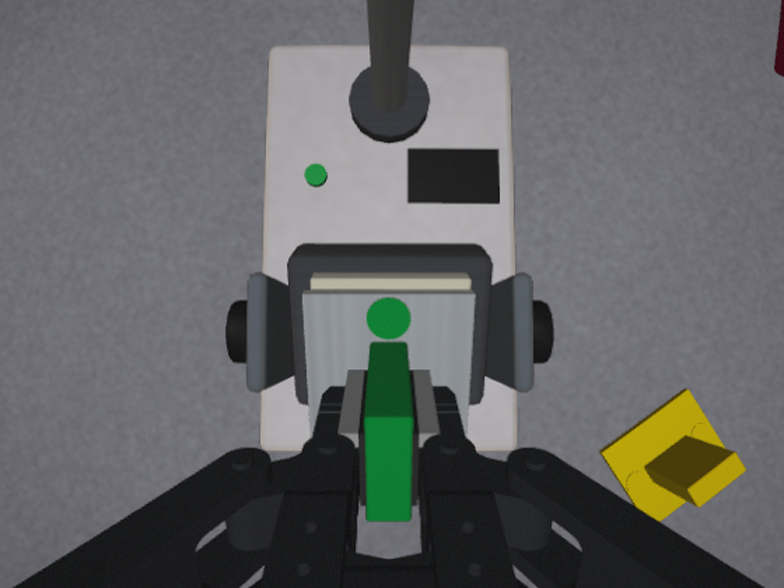

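View pics/s8.png

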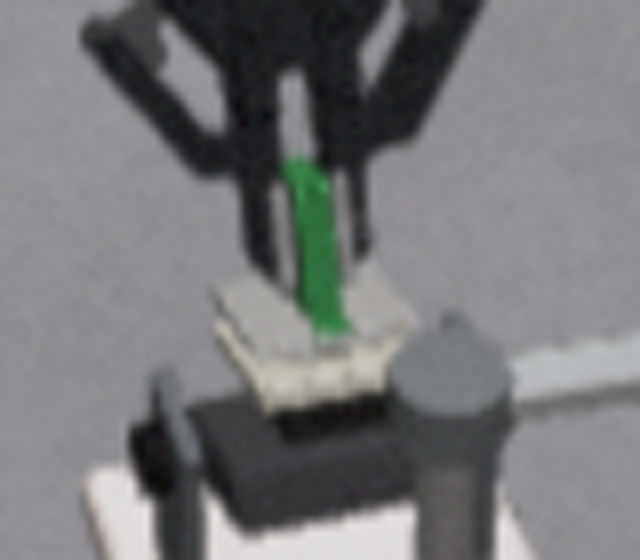

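```bash
python3 - <<'E'
from tgt import *
import cv2
c=cam('wrist')
Tc=np.array(c['tool_from_camera'])
pad=np.array([[32,27,0],[32,-27,0],[32,27,-6],[32,-27,-6]])/1e3@Rp.T+C
print('pad pred',proj(c,pad)*1.0)
R=Ro.from_quat(c['s']['tcp_rot']).as_matrix()
sl=np.array([[27,-32,181],[-27,-32,181],[27,-32,186],[-27,-32,186]])/1e3@R.T+c['s']['eef_pos']
print('slide pred',proj(c,sl))
im=c['img'][175:225,205:355]
save('w9.png',im,5.3)
E
```

```text
pad pred [[221.0313 200.0589]
 [334.0397 200.1448]
 [222.7665 196.5596]
 [332.2069 196.6467]]
slide pred [[339.5464 207.693 ]
 [215.1865 207.6706]
 [337.7426 204.2183]
 [216.9828 204.1965]]
```

View pics/w9.png

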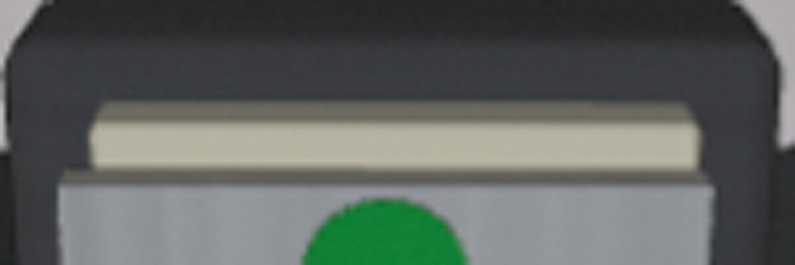

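>>> {"api": "apply_moves", "payload": {
  "steps": [
    {"tx":1,"ty":-1,"tz":4,"wx":0,"wy":0,"wz":0},
    {"tx":1,"ty":-1,"tz":8,"wx":0,"wy":0,"wz":0},
    {"tx":1,"ty":-1,"tz":8,"wx":0,"wy":0,"wz":0},
    {"tx":1,"ty":-1,"tz":8,"wx":0,"wy":0,"wz":0}
  ]
}}

```text
time: 13.05
eef_pos: [0.4422, 0.0461, 0.2831]
tcp_rot: [0.785, -0.587, 0.118, -0.155]
contact_force: [-0.7, -0.7, 2.1]
opening: 0.136
```

```bash
cat > chk.py <<'E'
from tgt import *
import sys
F=[];M=[];H=[]
for i in range(4):
    k='wrist' if i==0 else 'side' if i==1 else 'scene'
    c=cam(k); 
    if i==0: save(sys.argv[1]+'w.png',c['img'][160:240,195:365],4.5)
    if i==1: save(sys.argv[1]+'d.png',c['img'][165:235,270:350],8)
    s=c['s'];F.append(s['contact_force']);M.append(s['wrist_torque']);H.append(Rp.T@(s['eef_pos']-C))
F=np.mean(F,0);print('F pad axes',Rp.T@F,'M',Rp.T@np.mean(M,0),'tcp in pad mm',np.mean(H,0)*1e3-[0,0,186],'t',s['time'],s['opening'])
rel([tcp(0)],Rt)
E
python3 chk.py a
```

```text
F pad axes [-0.4509 -0.4301  0.8554] M [-0.0549  0.162   0.0028] tcp in pad mm [ 1.7201 -0.3095  2.7387] t 13.2 0.13407977879739608
t [-0.3  1.7  2.8] w [-0.0029 -0.0031  0.0015]
```

View pics/aw.png

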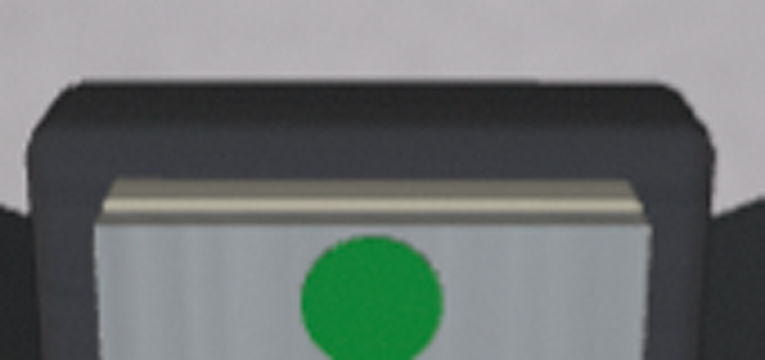

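View pics/ad.png

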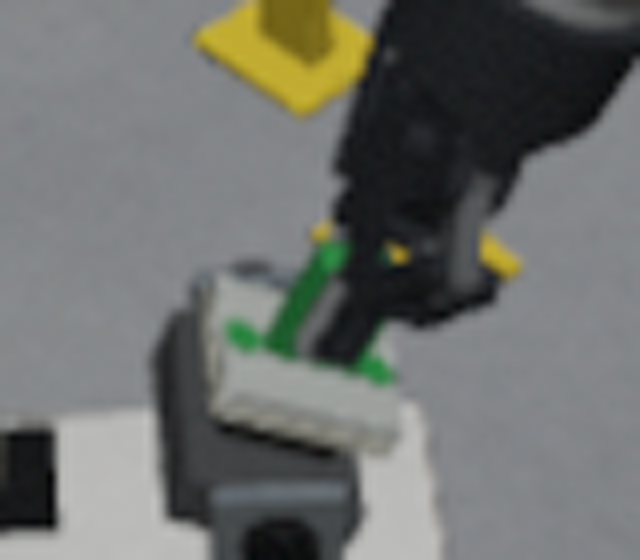

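>>> {"api": "apply_moves", "payload": {
  "steps": [
    {"tx":0,"ty":0,"tz":1,"wx":0,"wy":0,"wz":0},
    {"tx":0,"ty":0,"tz":3,"wx":0,"wy":0,"wz":0},
    {"tx":0,"ty":0,"tz":3,"wx":0,"wy":0,"wz":0},
    {"tx":0,"ty":0,"tz":3,"wx":0,"wy":0,"wz":0}
  ]
}}

```text
time: 13.65
eef_pos: [0.4433, 0.0464, 0.2804]
tcp_rot: [0.785, -0.587, 0.119, -0.156]
contact_force: [-0.9, -1.0, 2.6]
opening: 0.136
```

```bash
python3 chk.py b
```

```text
F pad axes [-0.127  -0.8291  2.6885] M [-0.0825  0.0928 -0.018 ] tcp in pad mm [ 1.711  -0.2982 -0.2203] t 13.8 0.13075131353535083
t [-0.3  1.7 -0.2] w [-0.0029 -0.0031  0.0014]
```

View pics/bw.png

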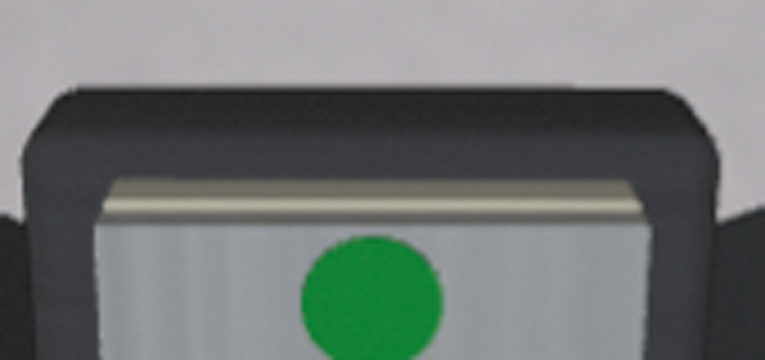

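>>> {"api": "apply_moves", "payload": {
  "steps": [
    {"tx":0,"ty":0,"tz":1,"wx":0,"wy":0,"wz":0},
    {"tx":0,"ty":0,"tz":2,"wx":0,"wy":0,"wz":0},
    {"tx":0,"ty":0,"tz":2,"wx":0,"wy":0,"wz":0},
    {"tx":0,"ty":0,"tz":2,"wx":0,"wy":0,"wz":0},
    {"tx":0,"ty":0,"tz":2,"wx":0,"wy":0,"wz":0}
  ]
}}

```text
time: 14.35
eef_pos: [0.444, 0.0466, 0.2786]
tcp_rot: [0.785, -0.587, 0.119, -0.156]
contact_force: [-0.7, -0.9, 3.4]
opening: 0.136
```

```bash
python3 chk.py c; python3 - <<'E'
from tgt import *
F=[];M=[]
for i in range(16):
    s=cam('side')['s'];F.append(Rp.T@s['contact_force']);M.append(Rp.T@s['wrist_torque'])
print(np.mean(F,0),np.std(F,0),np.mean(M,0),np.std(M,0))
E
```

```text
F pad axes [ 0.4483 -0.856   3.4503] M [-0.1306 -0.0216 -0.0256] tcp in pad mm [ 1.7    -0.288  -2.2381] t 14.5 0.1344877880576707
t [-0.3  1.7 -2.2] w [-0.0029 -0.0031  0.0014]
[ 0.6598 -1.068   3.9976] [0.4223 0.4738 0.5172] [-0.154  -0.1636 -0.034 ] [0.0376 0.0626 0.0337]
```

View pics/cw.png

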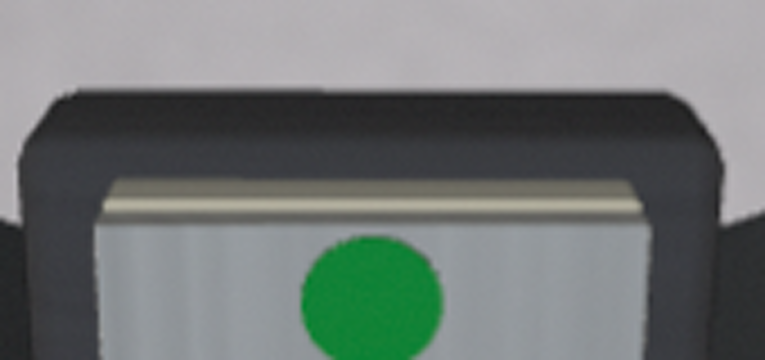

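View pics/cd.png

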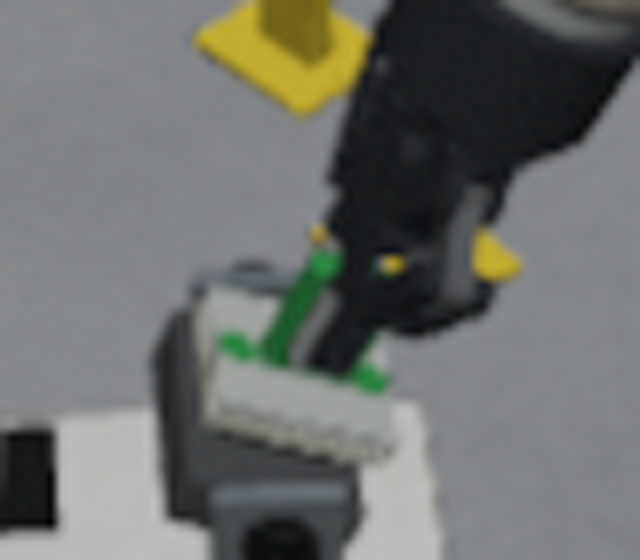

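```bash
python3 - <<'E'
from tgt import *
k=cam('scene');save('s10.png',k['img'])
s=k['s'];print(s['time'],s['dq'],Rp.T@s['contact_force'],s['opening'])
E
```

```text
15.35 [-0.0005 -0.001  -0.0009 -0.0016  0.0007  0.002 ] [ 1.806  -0.4     3.9042] 0.1415062639299712
```

View pics/s10.png

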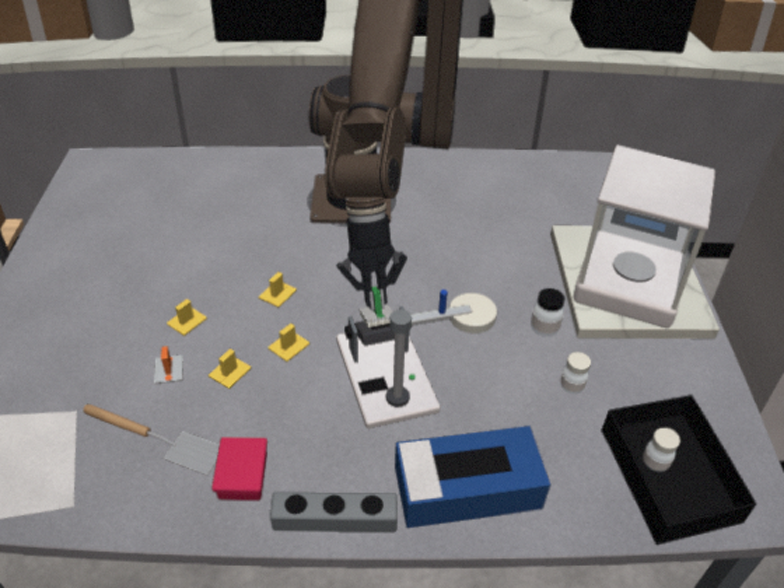

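The scene picture shows the lamp swung aside (peg at 443,300) and the green slide held on the pad (377,303). The orange slide, jars, pink box and spatula are where they started.

```bash
python3 -c "
from plant import ctrl
print(ctrl.sign_off())"
```

```text
the job is handed in; nothing more can be done
None
```

I swung the lamp about a quarter turn to the left, to roughly 1.5 rad. I then picked up the green slide by its tab, tilted it to the pad (about 22.4°, turned 16.3°) and pressed it on. I handed in at 15.4 s, still gripping the tab; no verdict is reported.

**Last checks:**
- **Press:** about 4.0 N along the pad normal, and the arm had moved 5 mm past first contact. Both fit a pad sunk about 5 mm.
- **Alignment:** the wrist picture shows the slide centred across the pad, about 1.6 mm down the slope and without visible turn.
- **Grip and bystanders:** the slide did not shift in the grip under load, the arm was at rest, and the orange slide, jars, pink box and spatula were not disturbed.

**Disagreements:**
- The first pad fit put it about 2 mm higher than the side camera did, so I used a joint fit across both cameras.
- The wrist picture put the slide about 3 mm further down the slope than that fit, well within the 9 mm allowed.
- Flushness is only indirectly confirmed. The separate tilt estimates agree within about 1°, and the contact moments suggest the pressure is well inside the pad.

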